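# Tip the offcuts from the sorting tray into the wooden crate

## Task

Pick up the metal tray by its red bar, tip it over the wooden crate (not the grey bin) so that both wood offcuts slide off its open front edge into the crate, and set the empty tray back down level on the table. Do not touch the offcuts with the fingers.

Things in the scene. Friction and masses are not known exactly. Their poses are not given: they have to be found in the camera images.
- tray_bar (a point): Centre of the red bar over a loose 170x156 mm metal tray (0.3 kg), 100 mm above its underside; tray axes, z up. Bar 12 mm thick (x), 24 high, along y between posts 156 mm apart: grasp it from above across x. Smooth floor, top 84 mm below the point (wood slides past 25 deg; tip 40). Rims 26 mm at sides and back (x +77 mm); front edge (x -93 mm) is open, starts facing the robot within 25 deg
- crate: Open wooden crate, fixed on the table, 190 (x) x 200 (y) x 72 mm high, walls 8 mm, inner floor 20 mm above its underside, where its origin lies at the centre. It stands left or right, nearer the robot than the tray; a grey plastic bin of the same size stands on the other side and is not wanted
- offcut_a_centre (a point): softwood offcut 90 x 60 x 18 mm, 50 g, lying flat on the tray floor, its length along the tray's slide direction; the left (tray +y) one of the two. The point is its centre, y along its length, z up
- offcut_b_centre (a point): softwood offcut 90 x 60 x 18 mm, 50 g, lying flat on the tray floor, its length along the tray's slide direction; the right (tray -y) one of the two. The point is its centre, y along its length, z up
Not all that is in view belongs to the job. Leave any green or yellow look-alike of the part that bears offcut_a_centre alone.

How it is judged:
By the outcome, as a careful person would: the job done as asked, in the order asked, and still so for the second after the job is handed in, with the robot touching nothing.
It also fails if it takes over 58 s, if anything falls off the work surface, if the arm or the gripper's body presses on something with over 40 N, if the wrist force passes 120 N, or if a joint passes its speed limit or range.

## Robot

A 6-joint arm with a two-finger parallel gripper is mounted at the origin on a cart in front of the work surface, level with it; the furniture and walls round the work are solid. World frame = base frame: x ahead of the robot, y to its left, z up, the work surface at z = 0. Lengths are in mm, angles in rad, forces in N, time in s.
With the tool pointing down it reaches from about 275 to 1000 mm from the base axis. Payload 8.4 kg.
Tool frame: the origin (TCP) lies midway between the tips of the shut fingers; the grasp point (between the pads) lies env.tcp_to_grasp behind it (env.tcp_to_grasp is the distance from the TCP to the grasp point, in mm); z points along the fingers, y is the line along which they close (so a half turn about z gives the same grasp; the last joint's range is limited). The gripper opens to 85 mm and grips with 20 to 120 N. Pads are 22 mm wide; open, the fingers measure 114 mm over their backs; the gripper's body (76 mm by 85 mm) begins 54 mm behind the grasp point. The pads swing forward as they close: fully open they stand 13 mm farther back than shut.
Start: joints at [-1.314, 0.353, 1.633, -0, 1.155, -0.002], TCP at [159.949, -604.189, 231.281] pointing down, gripper open.
Joint ranges: [-2.63, 2.63], [-0.92, 2.1], [0.06, 2.66], [-1.3, 4.44], [0, 2.69], [-3.02, 3.02]. Speed limits (rad/s): [2.22, 2.22, 2.79, 3.14, 3.14, 3.14].

## Interface

Orientations are given as a unit quaternion [w, x, y, z].
In Python, from rig import readout, eyes, env, spotter gives the robot as it stands. The module is installed in compiled form; this text tells all that it offers.
- The arm moves only by the tool servo_tool, never from a script. Its argument "moves" is a list of rows, each a list of 5 numbers: the opening in per cent of the stroke, from 0 (shut) to 100 (fully open), then the shift along the tool's x, y, z in mm, then the turn about the tool's z in rad. In form: [[claw, dx, dy, dz, twist], ...]. A call has 1 to 8 rows; each row shifts and turns the commanded pose from where the row before left it, along the tool's axes as they then stand; what a row does not reach is not made up. A row lasts 1/10 s, in which the tool goes at most 50 mm and 8.59 degrees, less where a joint would pass 70% of its speed; a pose out of reach is approached as far as the arm can. A call is refused whole if a number of a shift passes 50 or a number of a turn 0.15, either way. A call with a gripper value outside its range is refused whole. The fingers move at their own pace and stop on an object; "newtons" is the grip in N (left out, the last holds). Time passes only in rows, so rows that do not move let the fingers close. It gives the time, the measured TCP pose, the force, the opening and the grip force at its end, in the units of the state.
- readout.sense(): the state, without advancing time (a new reading comes with each control period).
- eyes.capture(name): name is "side" or "top"; returns (picture, depth): 420x560x3 uint8, red, green, blue; 420x560 float32, mm along the optical axis (not along the pixel's ray), 0 where there is no reading.
- eyes.camera_params(name): a dict with "mtx" (3x3 intrinsics, pixels), "k1" (the pictures are not rectified: a ray, as slopes to the right and down, at radius r is drawn at 1 + k1 r^2 times it, then the intrinsics apply), "R" (3x3) and "t" (3): a world point X has camera coordinates R X + t. Camera axes: x right, y down, z forward; pixel columns grow to the right and rows downward; lengths in mm; the calibration is good to about 2 mm. A picture is of the moment at which its call begins. camera_params takes no time and is no camera call.
- env.close_job(): hands the job in; it is judged then, once.
Trained networks look in the newest picture that a camera, given by its name, has taken for a name from the list of things; names that differ only in an ending like _2 or _b are one class to them, and where a whole thing is asked for, a point or a joint stands for the part that bears it (a point fixed in the world has none). Each returns a list of dicts, best first, with "conf" (0 to 1); they miss things now and then, are a little off and sometimes report something else, mostly with a low value. They report only what shows in the picture. A call takes as long as a camera call. They do not tell look-alikes from the thing itself.
- spotter.regions_of(camera, thing): "mask" (420x560 bool, what is visible of it).
- spotter.tip_of(camera, thing): "xyz" ([x, y, z] in mm, in the coordinates of the camera as it stood for that picture, good to about 4 mm: a listed point, or the origin of a listed thing).
The state is a dict: "t": time; "q": joint angles; "joint_velocities": joint speeds; "joint_efforts": joint torques, N m; "ee_pos": TCP position; "tool_rot": TCP orientation; "ft_force": force on the tool from outside, world axes, zero at the start; "moment": the same for the moment, N m; "finger_gap": finger opening in mm; "gripper_force": force on a finger pad.
Only numpy, scipy, OpenCV 4.12 (cv2) and the standard library are available. Lean on these libraries where they do the work, as an engineer would, in place of code of your own. Each camera call takes 0.05 s, during which the arm holds its last target. There are 200 camera calls.

## Working session

There is one attempt and no reset: what is moved stays moved. The work goes in short steps, Python scripts to look and compute and a tool call to move; the robot and the scene stay as the last step left them, time stands still between calls to the robot, and variables do not carry over. Pictures are saved under pics/ and viewed, at most 10 in all, crops included, and the job is handed in when it is done.

Besides the shell and the picture viewer there is one more tool, called after "Request:" as name([rows], argument=value, ...), one row to a line, values as JSON. servo_tool: Moves the arm, as the interface text tells. Its arguments: {"type":"object","properties":{"moves":{"type":"array"},"newtons":{"type":"number"}},"required":["moves"]}

```bash
mkdir -p pics; cat > h.py <<'E'
import numpy as np, cv2
from rig import readout, eyes, env, spotter
def world(cam,p):
    c=eyes.camera_params(cam); return np.array(c["R"]).T@(np.array(p)-np.array(c["t"]))
def cloud(cam,d):
    c=eyes.camera_params(cam);K=np.array(c["mtx"]);k=c["k1"]
    v,u=np.mgrid[:420,:560];x=(u-K[0,2])/K[0,0];y=(v-K[1,2])/K[1,1]
    a,b=x.copy(),y.copy()
    for _ in range(8):
        s=1+k*(a*a+b*b);a=x/s;b=y/s
    P=np.stack([a*d,b*d,d],-1)
    return (P-np.array(c["t"]))@np.array(c["R"])
E
python3 - <<'E'
from h import *
s=readout.sense();print(s["t"],s["ee_pos"],s["tool_rot"],s["q"],s["finger_gap"],env.tcp_to_grasp)
im=[]
for cam in("side","top"):
    p,d=eyes.capture(cam);im.append(p);np.savez(f"{cam}0.npz",p=p,d=d)
    print(cam,world(cam,[0,0,0]))
    for n in("tray_bar","crate","offcut_a_centre"):
        for r in spotter.tip_of(cam,n)[:4]:print(cam,n,round(r["conf"],2),world(cam,r["xyz"]).round())
cv2.imwrite("pics/a.png",cv2.resize(np.vstack(im),None,fx=.7,fy=.7)[...,::-1])
cv2.imwrite("pics/top.png",im[1][...,::-1])
cv2.imwrite("pics/side.png",im[0][...,::-1])
E
```

```text
0.0 [ 159.7843776  -603.73369852  230.56252984] [-6.87619176e-04  9.91641724e-01  1.29020194e-01 -9.44991578e-05] [-1.31446250e+00  3.53640957e-01  1.63414265e+00 -1.45980102e-05
  1.15519715e+00 -2.42203140e-03] 85.46597865587566 18.700000000000003
side [ 581.53733674 -763.43700248  666.10555763]
side tray_bar 0.61 [650. -38. 100.]
side crate 0.96 [ 398. -355.   -1.]
side offcut_a_centre 0.77 [651. -10.  24.]
side offcut_a_centre 0.77 [ 624. -206.   10.]
side offcut_a_centre 0.73 [447. -92.   7.]
top [370.95841075 -84.99581358 941.21093255]
top tray_bar 0.63 [654. -38.  99.]
top crate 0.69 [ 398. -356.   -3.]
top offcut_a_centre 0.89 [448. -87.   7.]
top offcut_a_centre 0.88 [655.  -1.  28.]
top offcut_a_centre 0.74 [ 625. -203.    8.]
```

View pics/top.png

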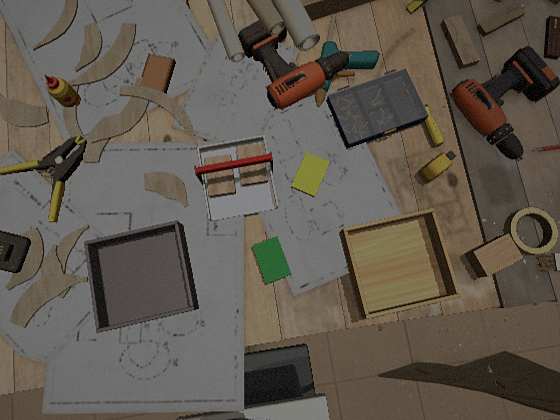

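View pics/side.png

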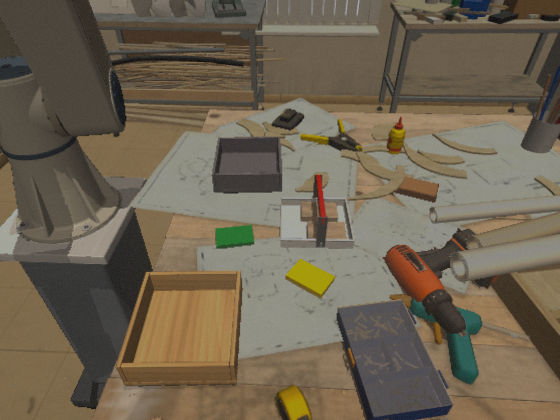

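The top view shows the tray with its red bar from (195,170) to (272,156). The wooden crate is on the right at (400,265) and the grey bin on the left. The green and yellow blocks are look-alikes. Next I'll measure the bar and crate axes.

```bash
python3 - <<'E'
from h import *
for cam in("top","side"):
    z=np.load(cam+"0.npz");p=z["p"].astype(int);W=cloud(cam,z["d"])
    red=(p[...,0]>110)&(p[...,1]<60)&(p[...,2]<60)&(z["d"]>0)&(W[...,2]>60)&(W[...,2]<130)
    red&=(np.hypot(W[...,0]-650,W[...,1]+38)<120)
    P=W[red];P=P[P[:,2]>np.percentile(P[:,2],50)-(5 if cam=="top" else -3)]
    r=cv2.minAreaRect(P[:,:2].astype(np.float32));b=cv2.boxPoints(r)
    v=np.linalg.svd(P[:,:2]-P[:,:2].mean(0),full_matrices=0)[2][0]
    print(cam,"bar",len(P),r,np.median(P[:,2]),"dir",np.degrees(np.arctan2(v[1],v[0])))
    c=(z["d"]>0)&(np.abs(W[...,2]-72)<10)&(abs(W[...,0]-398)<130)&(abs(W[...,1]+355)<130)
    print("crate",cv2.minAreaRect(W[c][:,:2].astype(np.float32)),c.sum())
    # heights around bar/between
    T=(z["d"]>0)&(np.hypot(W[...,0]-650,W[...,1]+38)<140)&(abs(W[...,2]-25)<25)&(W[...,2]>10)
    print("tray",cv2.minAreaRect(W[T][:,:2].astype(np.float32)))
E
```

```text
top bar 332 ((650.3510131835938, -40.923805236816406), (10.33792781829834, 159.93603515625), 2.0080792903900146) 112.31802917733745 dir 91.99321026995827
crate ((399.0118713378906, -352.1203308105469), (190.3490447998047, 201.18556213378906), 3.697493076324463) 1663
tray ((660.1239013671875, -29.640060424804688), (253.81980895996094, 271.6565856933594), 23.901226043701172)<stdin>:8: RuntimeWarning: Mean of empty slice.
  ret = um.true_divide(
Traceback (most recent call last):
IndexError: index 0 is out of bounds for axis 0 with size 0
```

```bash
cat >> h.py <<'E'
from scipy.spatial.transform import Rotation as Ro
def pose():
    s=readout.sense();q=s["tool_rot"];return s,np.array(s["ee_pos"]),Ro.from_quat([q[1],q[2],q[3],q[0]])
def plan(goal,yawy,step=45):
    """rows to put TCP at goal with tool y at world heading yawy (deg), tool down"""
    s,p,R=pose();y=R.as_matrix()[:,1];d=(np.array(goal)-p)
    tw=-(np.radians(yawy)-np.arctan2(y[1],y[0]));tw=(tw+np.pi)%(2*np.pi)-np.pi
    n=int(max(np.ceil(np.linalg.norm(d)/step),np.ceil(abs(tw)/.145),1))
    print(n,"rows; twist",round(tw/n,3))
    for i in range(n):
        print((R.inv().apply(d/n)).round(1).tolist(),round(tw/n,3)); R=R*Ro.from_rotvec([0,0,tw/n])
def show():
    s,p,R=pose();M=R.as_matrix()
    print("t",round(s["t"],2),p.round(1),"x",M[:,0].round(3),"y",M[:,1].round(3),"z",M[:,2].round(3),"q",np.round(s["q"],3),"F",np.round(s["ft_force"],1),"gap",round(s["finger_gap"],1),s["gripper_force"])
E
python3 -c "
from h import *
plan([650,-40,200],92-90)"
```

```text
17 rows; twist -0.079
[36.4, -24.7, 1.8] -0.079
[38.2, -21.7, 1.8] -0.079
[39.8, -18.7, 1.8] -0.079
[41.2, -15.4, 1.8] -0.079
[42.2, -12.1, 1.8] -0.079
[43.1, -8.8, 1.8] -0.079
[43.6, -5.3, 1.8] -0.079
[43.9, -1.9, 1.8] -0.079
[43.9, 1.6, 1.8] -0.079
[43.7, 5.1, 1.8] -0.079
[43.1, 8.5, 1.8] -0.079
[42.3, 11.9, 1.8] -0.079
[41.2, 15.2, 1.8] -0.079
[39.9, 18.5, 1.8] -0.079
[38.3, 21.6, 1.8] -0.079
[36.5, 24.5, 1.8] -0.079
[34.4, 27.3, 1.8] -0.079
```

Request:
servo_tool([
  [100,36,-25,2,-0.08],
  [100,38,-22,2,-0.08],
  [100,40,-19,2,-0.08],
  [100,41,-15,2,-0.08],
  [100,42,-12,2,-0.08],
  [100,43,-9,2,-0.08],
  [100,44,-5,2,-0.08],
  [100,44,-2,2,-0.08],
], newtons=60)

```text
t: 1.2
ee_pos: [390.4, -336.3, 215.5]
tool_rot: [0.0, 0.9, 0.436, 0.0]
ft_force: [0.9, -0.3, -0.5]
finger_gap: 85.4
gripper_force: 0.0
```

Request:
servo_tool([
  [100,44,2,2,-0.08],
  [100,44,5,2,-0.08],
  [100,43,9,2,-0.08],
  [100,42,12,2,-0.08],
  [100,41,15,2,-0.08],
  [100,40,19,2,-0.08],
  [100,38,22,2,-0.08],
  [100,36,25,2,-0.08],
])

```text
t: 2.0
ee_pos: [620.5, -70.2, 199.3]
tool_rot: [0.0, 0.717, 0.697, 0.0]
ft_force: [0.3, -0.2, 0.6]
finger_gap: 85.5
gripper_force: 0.0
```

```bash
python3 -c "
from h import *
show();plan([650,-40,200],2)"
```

```text
t 2.0 [620.5 -70.2 199.3] x [ 0.028  1.    -0.   ] y [ 1.    -0.028  0.   ] z [ 0. -0. -1.] q [-0.115  0.383  1.665 -0.     1.093 -0.086] F [ 0.3 -0.2  0.6] gap 85.5 0.0
1 rows; twist -0.063
[31.0, 28.7, -0.7] -0.063
```

Request:
servo_tool([
  [100,31,29,0,-0.06],
  [100,0,20,-45,0],
  [100,0,20,-45,0],
  [100,0,20,-45,0],
  [100,0,20,-45,0],
  [100,0,20,-45,0],
  [100,0,20,-45,0],
  [100,0,20,-45,0],
])

```text
t: 2.8
ee_pos: [789.5, -37.7, 516.5]
tool_rot: [0.0, 0.697, 0.717, 0.0]
ft_force: [1.2, -0.4, 0.2]
finger_gap: 85.6
gripper_force: 0.0
```

Request:
servo_tool([
  [100,0,20,-45,0],
  [100,0,20,-45,0],
  [100,0,20,-45,0],
  [100,0,20,-45,0],
  [100,0,20,-45,0],
  [100,0,20,-45,0],
])

```text
t: 3.4
ee_pos: [806.9, -31.4, 674.9]
tool_rot: [0.032, 0.697, 0.716, 0.029]
ft_force: [-0.4, 0.5, 1.0]
finger_gap: 85.4
gripper_force: 0.0
```

```bash
python3 -c "
from h import *
show()"
```

```text
t 3.4 [806.9 -31.4 674.9] x [-0.028  1.    -0.006] y [0.996 0.028 0.086] z [ 0.086 -0.004 -0.996] q [-0.041  0.74   0.059 -0.     2.257 -0.069] F [-0.4  0.5  1. ] gap 85.4 0.0
```

Request:
servo_tool([
  [100,0,20,-45,0],
  [100,0,20,-45,0],
  [100,0,20,-45,0],
])

```text
t: 3.7
ee_pos: [773.7, -26.3, 739.5]
tool_rot: [0.062, 0.695, 0.714, 0.056]
ft_force: [0.5, 0.4, -0.3]
finger_gap: 85.5
gripper_force: 0.0
```

```bash
python3 -c "
from h import *
show()"
```

```text
t 3.7 [773.7 -26.3 739.5] x [-0.027  1.    -0.011] y [0.986 0.029 0.167] z [ 0.167 -0.006 -0.986] q [-3.600e-02  6.590e-01  5.800e-02 -1.000e-03  2.256e+00 -6.400e-02] F [ 0.5  0.4 -0.3] gap 85.5 0.0
```

Request:
servo_tool([
  [100,0,45,0,0],
  [100,0,45,0,0],
  [100,0,45,0,0],
])

```text
t: 4.0
ee_pos: [844.2, -20.8, 697.7]
tool_rot: [0.087, 0.692, 0.712, 0.079]
ft_force: [0.5, 0.4, -0.7]
finger_gap: 85.5
gripper_force: 0.0
```

```bash
python3 -c "
from h import *
show()"
```

```text
t 4.0 [844.2 -20.8 697.7] x [-0.026  1.    -0.015] y [0.972 0.029 0.233] z [ 0.234 -0.008 -0.972] q [-0.025  0.721  0.059 -0.003  2.125 -0.055] F [ 0.5  0.4 -0.7] gap 85.5 0.0
```

Request:
servo_tool([
  [100,0,-20,45,0],
  [100,0,-20,45,0],
  [100,0,-20,45,0],
  [100,0,-20,45,0],
])

```text
t: 4.4
ee_pos: [822.3, -24.0, 554.9]
tool_rot: [0.088, 0.692, 0.712, 0.08]
ft_force: [0.6, -0.1, 0.1]
finger_gap: 85.7
gripper_force: 0.0
```

```bash
python3 -c "
from h import *
show()"
```

```text
t 4.4 [822.3 -24.  554.9] x [-0.026  1.    -0.015] y [0.972 0.029 0.235] z [ 0.235 -0.008 -0.972] q [-3.000e-02  4.590e-01  8.240e-01 -1.000e-03  1.622e+00 -5.900e-02] F [ 0.6 -0.1  0.1] gap 85.7 0.0
```

Request:
servo_tool([
  [100,0,-44,2,0],
  [100,0,-44,2,0],
  [100,0,-44,2,0],
  [100,0,-44,2,0],
  [100,0,-44,2,0],
  [100,0,-44,2,0],
  [100,0,-44,2,0],
  [100,0,-44,2,0],
])

```text
t: 5.2
ee_pos: [482.6, -34.4, 457.8]
tool_rot: [0.087, 0.692, 0.712, 0.079]
ft_force: [-0.9, 0.3, 1.0]
finger_gap: 85.3
gripper_force: 0.0
```

Request:
servo_tool([
  [100,0,-44,2,0],
  [100,0,-44,2,0],
  [100,0,-44,2,0],
])

```text
t: 5.5
ee_pos: [355.8, -38.2, 421.4]
tool_rot: [0.087, 0.692, 0.712, 0.079]
ft_force: [-0.2, -0.2, 1.0]
finger_gap: 85.6
gripper_force: 0.0
```

```bash
python3 -c "
from h import *
show()"
```

```text
t 5.5 [355.8 -38.2 421.4] x [-0.027  1.    -0.015] y [0.972 0.029 0.233] z [ 0.233 -0.009 -0.972] q [-0.132 -0.389  1.973  0.023  1.323 -0.164] F [-0.2 -0.2  1. ] gap 85.6 0.0
```

Request:
servo_tool([
  [100,0,-40,10,0],
  [100,0,-40,10,0],
  [100,0,-30,10,0],
  [100,0,-30,10,0],
])

```text
t: 5.9
ee_pos: [229.4, -42.6, 350.0]
tool_rot: [0.088, 0.692, 0.712, 0.079]
ft_force: [-0.3, 0.6, 0.4]
finger_gap: 85.1
gripper_force: 0.0
```

```bash
python3 -c "
from h import *
show()"
```

```text
t 5.9 [229.4 -42.6 350. ] x [-0.027  1.    -0.016] y [0.972 0.03  0.233] z [ 0.234 -0.009 -0.972] q [-0.267 -0.639  2.227  0.054  1.324 -0.303] F [-0.3  0.6  0.4] gap 85.1 0.0
```

```bash
cat > k.py <<'E'
import numpy as np
from scipy.optimize import least_squares
D=[([-1.314,.3536,1.634,0,1.155],[159.8,-603.7,230.6]),([-.115,.383,1.665,0,1.093],[620.5,-70.2,199.3]),([-.041,.74,.059,0,2.257],[806.9,-31.4,674.9]),([-.036,.659,.058,-.001,2.256],[773.7,-26.3,739.5]),([-.025,.721,.059,-.003,2.125],[844.2,-20.8,697.7]),([-.03,.459,.824,0,1.622],[822.3,-24,554.9]),([-.132,-.389,1.973,.023,1.323],[355.8,-38.2,421.4]),([-.267,-.639,2.227,.054,1.324],[229.4,-42.6,350])]
def f(p):
    a0,h,L1,e,L2,L3=p;o=[]
    for q,x in D:
        A=q[1];B=A+q[2];C=B+q[4]
        r=a0+L1*np.sin(A)+e*np.cos(B)*-1+L2*np.sin(B)+L3*np.sin(C)
        z=h+L1*np.cos(A)+e*np.sin(B)+L2*np.cos(B)+L3*np.cos(C)
        R=np.hypot(x[0],x[1]); o+=[r-R,z-x[2]]
    return o
s=least_squares(f,[0,300,400,0,400,250]);print(s.x.round(1));print(np.round(s.fun,1))
E
python3 k.py
```

```text
[ 2.000e-01  2.957e+02  5.675e+02 -5.850e+01  4.941e+02  3.437e+02]
[ 0.   0.3  0.1  0.2 -0.3  0.1  0.1  0.   0.1  0.3 -0.  -0.4  0.3  0.1
 -0.3 -0.5]
```

Request:
servo_tool([
  [100,-40,-5,-12,0],
  [100,-40,-5,-12,0],
  [100,-40,-5,-12,0],
  [100,-40,-7,-12,0],
  [100,-40,-7,-12,0],
  [100,-40,-7,-12,0],
  [100,-40,-7,-12,0],
  [100,-40,-7,-12,0],
])

```text
t: 6.7
ee_pos: [175.8, -326.7, 427.7]
tool_rot: [0.086, 0.693, 0.712, 0.075]
ft_force: [0.4, 0.3, -0.2]
finger_gap: 85.6
gripper_force: 0.0
```

Request:
servo_tool([
  [100,-40,-10,-12,0],
  [100,-29,-32,-17,0],
  [100,-29,-32,-17,0],
  [100,-29,-32,-17,0],
  [100,-29,-32,-17,0],
  [100,-29,-32,-17,0],
  [100,-29,-32,-17,0],
  [100,-29,-32,-17,0],
])

```text
t: 7.5
ee_pos: [-75.9, -574.2, 506.5]
tool_rot: [0.085, 0.693, 0.712, 0.074]
ft_force: [1.1, -1.2, 0.1]
finger_gap: 85.4
gripper_force: 0.0
```

Request:
servo_tool([
  [100,-29,-32,-17,0],
  [100,-29,-32,-17,0],
  [100,-29,-32,-17,0],
  [100,-29,-20,-17,0],
  [100,-40,-14,-14,0],
  [100,-40,-14,-14,0],
])

```text
t: 8.1
ee_pos: [-229.3, -766.4, 569.5]
tool_rot: [0.085, 0.693, 0.712, 0.074]
ft_force: [-0.7, -1.6, 1.1]
finger_gap: 85.3
gripper_force: 0.0
```

```bash
python3 -c "
from h import *
show()"
```

```text
t 8.1 [-229.3 -766.4  569.5] x [-0.025  1.    -0.019] y [0.974 0.028 0.224] z [ 0.224 -0.012 -0.975] q [-1.954  0.665  0.455  0.246  2.082 -1.867] F [-0.7 -1.6  1.1] gap 85.3 0.0
```

Request:
servo_tool([
  [100,-42,-15,-3,0],
  [100,-42,-15,-3,0],
  [100,-42,-15,-3,0],
  [100,-42,-15,-3,0],
  [100,-42,-15,-3,0],
  [100,-42,-15,-3,0],
])

```text
t: 8.7
ee_pos: [-265.1, -890.9, 502.4]
tool_rot: [0.114, 0.697, 0.707, 0.028]
ft_force: [-0.9, 0.5, 0.3]
finger_gap: 85.2
gripper_force: 0.0
```

```bash
python3 -c "
from h import *
show()"
```

```text
t 8.7 [-265.1 -890.9  502.4] x [-0.002  0.993 -0.122] y [0.98  0.027 0.198] z [ 0.2   -0.119 -0.973] q [-1.946  0.953  0.058  0.266  2.076 -1.826] F [-0.9  0.5  0.3] gap 85.2 0.0
```

Request:
servo_tool([
  [100,-35,-30,-12,0],
  [100,-35,-30,-12,0],
  [100,-35,-30,-12,0],
  [100,-35,-30,-12,0],
  [100,-42,-20,-12,0],
  [100,-42,-20,-12,0],
  [100,-42,-20,-12,0],
  [100,-42,-20,-12,0],
])

```text
t: 9.5
ee_pos: [-377.0, -949.2, 488.2]
tool_rot: [0.167, 0.7, 0.69, -0.081]
ft_force: [0.1, -0.0, 0.4]
finger_gap: 85.4
gripper_force: 0.0
```

```bash
python3 -c "
from h import *
show()"
```

```text
t 9.5 [-377.  -949.2  488.2] x [ 0.035  0.938 -0.344] y [0.992 0.008 0.122] z [ 0.117 -0.346 -0.931] q [-2.038  0.984  0.059  0.272  1.821 -1.919] F [ 0.1 -0.   0.4] gap 85.4 0.0
```

Request:
servo_tool([
  [100,-42,-24,-12,0],
  [100,-42,-24,-12,0],
  [100,-42,-24,-12,0],
  [100,-42,-24,-12,0],
  [100,-42,-24,-12,0],
  [100,-42,-24,-12,0],
])

```text
t: 10.1
ee_pos: [-444.3, -974.9, 531.7]
tool_rot: [0.205, 0.695, 0.667, -0.172]
ft_force: [-0.4, 0.3, 0.5]
finger_gap: 85.6
gripper_force: 0.0
```

```bash
python3 -c "
from h import *
show()"
```

```text
t 10.1 [-444.3 -974.9  531.7] x [ 0.05   0.856 -0.514] y [ 0.998 -0.025  0.055] z [ 0.034 -0.516 -0.856] q [-2.092  0.964  0.059  0.291  1.649 -1.958] F [-0.4  0.3  0.5] gap 85.6 0.0
```

Request:
servo_tool([
  [100,-42,-22,-12,0],
  [100,-42,-22,-12,0],
  [100,-42,-22,-12,0],
  [100,-42,-22,-12,0],
])

```text
t: 10.5
ee_pos: [-477.8, -978.7, 585.8]
tool_rot: [0.228, 0.688, 0.649, -0.232]
ft_force: [-0.9, -0.5, 1.2]
finger_gap: 85.5
gripper_force: 0.0
```

```bash
cat >> h.py <<'E'
def trans(goal,step=44):
    s,p,R=pose();d=R.inv().apply(np.array(goal)-p);n=int(np.ceil(np.linalg.norm(d)/step));print(n,"x",(d/n).round(1))
E
python3 -c "
from h import *
show();trans([-100,-650,480])"
```

```text
t 10.5 [-477.8 -978.7  585.8] x [ 0.051  0.788 -0.614] y [ 0.998 -0.054  0.013] z [-0.023 -0.614 -0.789] q [-2.121  0.93   0.059  0.306  1.557 -1.972] F [-0.9 -0.5  1.2] gap 85.5 0.0
12 x [ 28.6  29.8 -10.6]
```

Request:
servo_tool([
  [100,28,30,-10,0],
  [100,28,30,-10,0],
  [100,28,30,-10,0],
  [100,28,30,-10,0],
  [100,28,30,-10,0],
  [100,28,30,-10,0],
  [100,28,30,-10,0],
  [100,28,30,-10,0],
])

```text
t: 11.3
ee_pos: [-253.5, -793.6, 527.1]
tool_rot: [0.229, 0.688, 0.649, -0.231]
ft_force: [-0.0, -0.9, -0.0]
finger_gap: 85.2
gripper_force: 0.0
```

Request:
servo_tool([
  [100,28,30,-10,0],
  [100,28,30,-10,0],
  [100,28,30,-10,0],
  [100,0,0,0,-0.09],
])

```text
t: 11.7
ee_pos: [-156.4, -712.0, 499.7]
tool_rot: [0.218, 0.658, 0.68, -0.24]
ft_force: [0.2, 0.2, 0.6]
finger_gap: 85.5
gripper_force: 0.0
```

```bash
python3 -c "
from h import *
show();trans([300,-400,400])"
```

```text
t 11.7 [-156.4 -712.   499.7] x [-0.04   0.79  -0.612] y [ 0.999  0.02  -0.039] z [-0.019 -0.613 -0.79 ] q [-1.864  0.061  1.575  0.209  0.874 -1.98 ] F [0.2 0.2 0.6] gap 85.5 0.0
13 x [22.2 35.9 -9.3]
```

Request:
servo_tool([
  [100,22,36,-9,0],
  [100,22,36,-9,0],
  [100,22,36,-9,0],
  [100,22,36,-9,0],
  [100,22,36,-9,0],
  [100,22,36,-9,0],
  [100,22,36,-9,0],
  [100,22,36,-9,0],
])

```text
t: 12.5
ee_pos: [123.6, -525.9, 438.6]
tool_rot: [0.219, 0.658, 0.679, -0.241]
ft_force: [0.9, -0.4, -1.0]
finger_gap: 85.6
gripper_force: 0.0
```

Request:
servo_tool([
  [100,22,36,-9,0],
  [100,22,36,-9,0],
  [100,22,36,-9,0],
  [100,22,36,-9,0],
  [100,22,36,-9,0],
])

```text
t: 13.0
ee_pos: [300.7, -408.0, 399.6]
tool_rot: [0.219, 0.658, 0.679, -0.24]
ft_force: [0.5, -0.2, 0.2]
finger_gap: 85.5
gripper_force: 0.0
```

```bash
python3 -c "
from h import *
show();trans([648,31,193])"
```

```text
t 13.0 [ 300.7 -408.   399.6] x [-0.037  0.789 -0.613] y [ 0.999  0.019 -0.037] z [-0.017 -0.614 -0.789] q [-0.576 -0.173  2.004 -0.657  1.033 -0.341] F [ 0.5 -0.2  0.2] gap 85.5 0.0
14 x [32.9 25.9 -8.1]
```

Request:
servo_tool([
  [100,33,26,-8,0],
  [100,33,26,-8,0],
  [100,33,26,-8,0],
  [100,33,26,-8,0],
  [100,33,26,-8,0],
  [100,33,26,-8,0],
  [100,33,26,-8,0],
  [100,33,26,-8,0],
])

```text
t: 13.8
ee_pos: [499.5, -155.9, 279.5]
tool_rot: [0.218, 0.658, 0.679, -0.239]
ft_force: [1.0, -1.4, 0.6]
finger_gap: 86.1
gripper_force: 0.0
```

Request:
servo_tool([
  [100,33,26,-8,0],
  [100,33,26,-8,0],
  [100,33,26,-8,0],
  [100,33,26,-8,0],
  [100,33,26,-8,0],
  [100,33,26,-8,0],
])

```text
t: 14.4
ee_pos: [648.8, 32.7, 189.9]
tool_rot: [0.218, 0.659, 0.68, -0.239]
ft_force: [0.7, 0.2, 0.8]
finger_gap: 85.9
gripper_force: 0.0
```

```bash
python3 -c "
from h import *
show();trans([650,-49.5,88]);
for c in('top','side'):
  p,d=eyes.capture(c);cv2.imwrite(f'pics/{c}1.png',p[...,::-1])
  print(c,[(round(r['conf'],2),world(c,r['xyz']).round(1)) for r in spotter.tip_of(c,'tray_bar')])
"
```

```text
t 14.4 [648.8  32.7 189.9] x [-0.038  0.791 -0.611] y [ 0.999  0.018 -0.038] z [-0.019 -0.611 -0.791] q [ 0.352  0.575  1.55  -0.621  1.347  0.566] F [0.7 0.2 0.8] gap 85.9 0.0
3 x [-0.9  1.2 43.6]
top [(0.57, array([651.6, -36.5, 100.7]))]
side [(0.62, array([649.8, -42.7,  99.9]))]
```

View pics/side1.png

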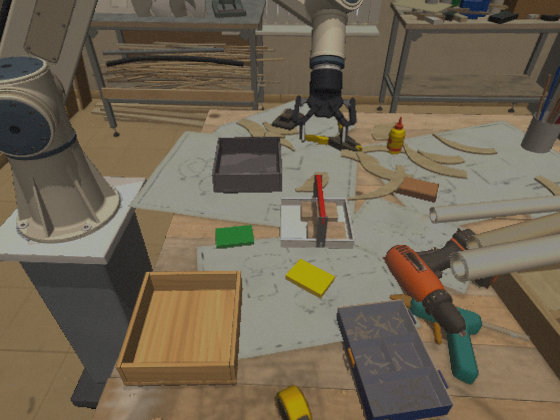

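The gripper at (325,110) is lined up behind and above the red bar at (320,205), leaning as intended. Next I go in and close.

Request:
servo_tool([
  [100,-1,1,35,0],
  [100,-1,1,35,0],
  [100,-1,1,30,0],
  [100,0,1,20,0],
  [100,0,0,10,0],
])

```text
t: 15.1
ee_pos: [647.5, -53.2, 88.8]
tool_rot: [0.217, 0.659, 0.679, -0.24]
ft_force: [-0.2, -1.0, -0.5]
finger_gap: 85.6
gripper_force: 0.0
```

```bash
python3 -c "
from h import *
show();trans([650,-49.5,88])"
```

```text
t 15.1 [647.5 -53.2  88.8] x [-0.037  0.79  -0.612] y [ 0.999  0.016 -0.04 ] z [-0.022 -0.613 -0.79 ] q [ 0.233  0.669  1.653 -0.709  1.137  0.616] F [-0.2 -1.  -0.5] gap 85.6 0.0
1 x [ 3.3  2.5 -1.7]
```

Request:
servo_tool([
  [100,3,3,0,0],
  [40,0,0,0,0],
  [40,0,0,0,0],
  [20,0,0,0,0],
  [0,0,0,0,0],
  [0,0,0,0,0],
  [0,0,0,0,0],
  [0,0,0,0,0],
], newtons=60)

```text
t: 15.9
ee_pos: [652.4, -48.3, 87.8]
tool_rot: [0.218, 0.658, 0.679, -0.239]
ft_force: [0.2, 1.0, 6.2]
finger_gap: 11.1
gripper_force: 58.7
```

```bash
python3 -c "
from h import *
show()"
```

```text
t 15.9 [652.4 -48.3  87.8] x [-0.038  0.79  -0.612] y [ 0.999  0.018 -0.038] z [-0.019 -0.613 -0.79 ] q [ 0.238  0.676  1.642 -0.708  1.141  0.617] F [0.2 1.  6.2] gap 11.1 58.73265624046326
```

Request:
servo_tool([
  [0,-9,0,-12,0],
  [0,-15,0,-20,0],
  [0,-15,0,-20,0],
  [0,-15,0,-20,0],
  [0,-18,0,-24,0],
  [0,-18,0,-24,0],
  [0,-18,0,-24,0],
  [0,-12,0,-16,0],
], newtons=90)

```text
t: 16.7
ee_pos: [659.6, -45.2, 289.3]
tool_rot: [0.218, 0.659, 0.679, -0.239]
ft_force: [0.6, -0.1, -3.4]
finger_gap: 11.1
gripper_force: 87.8
```

```bash
cat > g.py <<'E'
from h import *
# tray frame at grasp: axes tx,ty,tz ; tool grasp pose assumed current rotation, tray x along tool y
def tray_in_tool(R):
    tx=R.as_matrix()[:,1]; M=R.as_matrix(); 
    # tray z: vertical-ish, perp to tx
    tz=np.array([0,0,1.])-tx*tx[2]; tz/=np.linalg.norm(tz); ty=np.cross(tz,tx)
    return M.T@np.c_[tx,ty,tz]
OFF=15
if __name__=="__main__":
    show(); s,p,R=pose(); T=tray_in_tool(R)
    np.save("T.npy",T)
    for deg in (60,70,80,90):
        R1=R*Ro.from_rotvec([0,0,np.radians(deg)]);A=R1.as_matrix()@T
        print(deg,"grav in tray",(-(A.T@[0,0,1])).round(3))
        for n,v in dict(tcp=R1.as_matrix()@[0,0,OFF],FL=A@[-93,78,-84],FR=A@[-93,-78,-84],FLb=A@[-93,78,-100],FRb=A@[-93,-78,-100],BL=A@[77,78,-84],BR=A@[77,-78,-84]).items():print("  ",n,v.round())
E
python3 g.py
python3 - <<'E'
from h import *
p,d=eyes.capture("side");cv2.imwrite("pics/side2.png",p[...,::-1])
E
```

```text
t 16.7 [659.6 -45.2 289.3] x [-0.038  0.791 -0.611] y [ 0.999  0.018 -0.038] z [-0.019 -0.612 -0.791] q [ 0.24   0.459  1.504 -0.639  1.42   0.387] F [ 0.6 -0.1 -3.4] gap 11.1 87.80994772911072
60 grav in tray [-0.51  -0.215 -0.833]
   tcp [ -0.  -9. -12.]
   FL [  46.   98. -101.]
   FR [ -60.  -11. -134.]
   FLb [  54.   94. -114.]
   FRb [ -52.  -15. -148.]
   BL [136. -17. -14.]
   BR [  30. -126.  -47.]
70 grav in tray [-0.561 -0.29  -0.776]
   tcp [ -0.  -9. -12.]
   FL [ 69.  90. -95.]
   FR [ -47.   -4. -140.]
   FLb [  78.   85. -107.]
   FRb [ -38.   -9. -152.]
   BL [133. -36.   1.]
   BR [  17. -130.  -45.]
80 grav in tray [-0.595 -0.37  -0.714]
   tcp [ -0.  -9. -12.]
   FL [ 91.  78. -86.]
   FR [ -32.    1. -144.]
   FLb [100.  72. -98.]
   FRb [ -23.   -6. -156.]
   BL [126. -54.  15.]
   BR [   4. -131.  -43.]
90 grav in tray [-0.611 -0.453 -0.649]
   tcp [ -0.  -9. -12.]
   FL [109.  64. -76.]
   FR [ -16.    3. -147.]
   FLb [119.  57. -86.]
   FRb [  -7.   -4. -157.]
   BL [116. -70.  28.]
   BR [ -10. -131.  -43.]
```

View pics/side2.png

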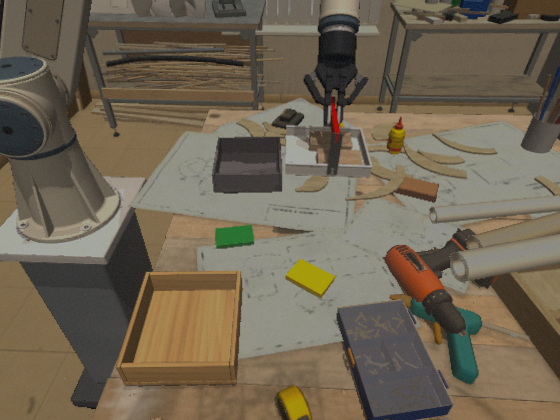

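The tray is held level at (328,150) with both offcuts on it. I'll carry it to the crate with a gentle ramp.

Request:
servo_tool([
  [0,-6,-6,5,0],
  [0,-13,-12,10,0],
  [0,-19,-17,16,0],
  [0,-23,-21,19,0],
  [0,-23,-21,19,0],
  [0,-23,-21,19,0],
  [0,-23,-21,19,0],
  [0,-23,-21,19,0],
])

```text
t: 17.55
ee_pos: [520.1, -247.0, 284.0]
tool_rot: [0.216, 0.658, 0.68, -0.241]
ft_force: [0.4, -0.4, -4.3]
finger_gap: 10.8
gripper_force: 87.8
```

Request:
servo_tool([
  [0,-23,-21,19,0],
  [0,-23,-21,19,0],
  [0,-23,-21,19,0],
  [0,-23,-21,19,0],
  [0,-19,-17,16,0],
  [0,-13,-12,10,0],
  [0,-6,-6,5,0],
  [0,0,0,0,0],
])

```text
t: 18.35
ee_pos: [405.0, -416.5, 284.6]
tool_rot: [0.216, 0.659, 0.679, -0.241]
ft_force: [0.7, 0.0, -3.4]
finger_gap: 10.9
gripper_force: 87.8
```

```bash
python3 - <<'E'
from h import *
show();trans([395,-434,228])
p,d=eyes.capture("top");cv2.imwrite("pics/top3.png",p[...,::-1])
E
```

```text
t 18.35 [ 405.  -416.5  284.6] x [-0.038  0.791 -0.61 ] y [ 0.999  0.016 -0.042] z [-0.023 -0.611 -0.791] q [-0.468  0.118  1.989 -0.791  0.899 -0.031] F [ 0.7  0.  -3.4] gap 10.9 87.84952640533447
2 x [10.5 -3.9 27.9]
```

View pics/top3.png

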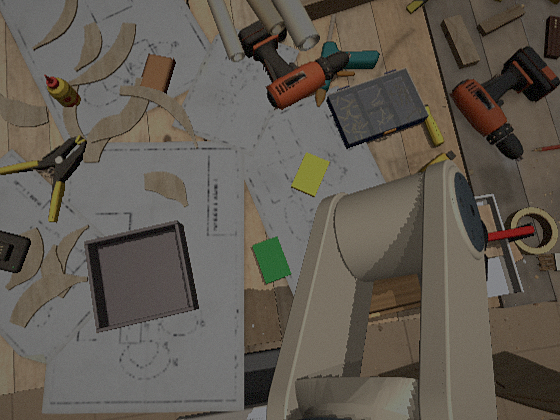

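The top view shows the held tray at (505,240) beyond the arm, clear of everything. I'll lower it a little, then twist about the leaning tool axis to tip the front down.

Request:
servo_tool([
  [0,10,-1,23,0],
  [0,9,-2,24,0],
  [0,0,0,0,0.14],
  [0,0,0,0,0.14],
  [0,0,0,0,0.14],
  [0,0,0,0,0.14],
  [0,0,0,0,0.14],
  [0,0,0,0,0.14],
])

```text
t: 19.2
ee_pos: [403.1, -429.0, 236.9]
tool_rot: [0.297, 0.879, 0.35, -0.129]
ft_force: [0.9, -0.5, -3.6]
finger_gap: 10.7
gripper_force: 88.3
```

Request:
servo_tool([
  [0,0,0,0,0.14],
  [0,0,0,0,0.14],
  [0,0,0,0,0.14],
  [0,0,0,0,0.14],
  [0,0,0,0,0],
  [0,0,0,0,0],
  [0,0,0,0,0],
  [0,0,0,0,0],
])

```text
t: 20.0
ee_pos: [402.4, -430.0, 237.5]
tool_rot: [0.321, 0.941, 0.097, -0.044]
ft_force: [-0.1, -1.0, -1.4]
finger_gap: 10.4
gripper_force: 88.7
```

```bash
python3 - <<'E'
from h import *
show()
p,d=eyes.capture("side");cv2.imwrite("pics/side4.png",p[...,::-1])
s,_,R=pose();A=R.as_matrix()@np.load("T.npy");print("grav",-(A.T@[0,0,1]).round(3))
E
```

```text
t 20.0 [ 402.4 -430.   237.5] x [ 0.978  0.154 -0.144] y [ 0.21  -0.775  0.596] z [-0.02  -0.613 -0.79 ] q [-0.496  0.186  2.03  -0.866  0.803  1.454] F [-0.1 -1.  -1.4] gap 10.4 88.74379992485046
grav [-0.596 -0.369 -0.713]
```

View pics/side4.png

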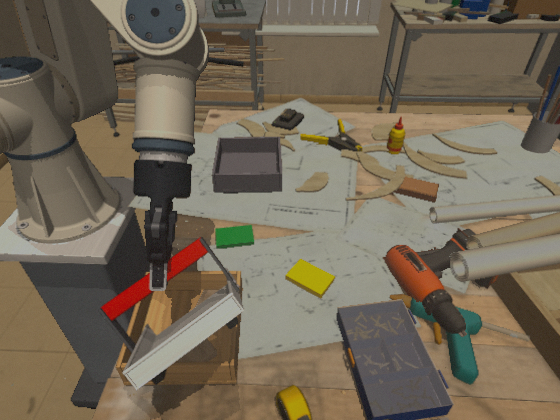

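Request:
servo_tool([
  [0,-4,18,-24,0],
  [0,-4,18,-24,0],
  [0,0,0,0,0],
])

```text
t: 20.35
ee_pos: [404.7, -431.1, 302.5]
tool_rot: [0.323, 0.941, 0.095, -0.041]
ft_force: [0.4, -0.2, -2.2]
finger_gap: 10.8
gripper_force: 88.7
```

```bash
python3 - <<'E'
from h import *
show()
for c in("side","top"):
    p,d=eyes.capture(c);cv2.imwrite(f"pics/{c}5.png",p[...,::-1])
    print([(round(r['conf'],2),world(c,r['xyz']).round()) for r in spotter.tip_of(c,"offcut_a_centre")])
E
```

```text
t 20.35 [ 404.7 -431.1  302.5] x [ 0.979  0.153 -0.139] y [ 0.206 -0.773  0.6  ] z [-0.016 -0.616 -0.788] q [-0.496  0.103  1.964 -0.775  0.902  1.317] F [ 0.4 -0.2 -2.2] gap 10.8 88.72061133384705
[(0.91, array([ 443., -329.,   56.])), (0.87, array([ 622., -204.,    6.])), (0.6, array([444., -94.,   5.]))]
[(0.97, array([ 627., -205.,   10.])), (0.57, array([451., -87.,   9.]))]
```

View pics/side5.png

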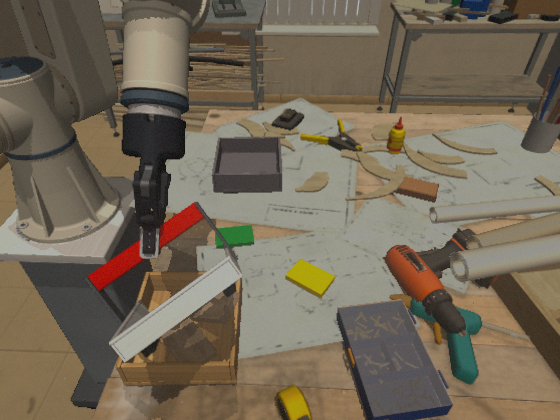

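An offcut shows in the crate near (215,305) and none shows on the visible part of the tray. I'll untwist and carry the tray back.

Request:
servo_tool([
  [0,0,0,0,-0.14],
  [0,0,0,0,-0.14],
  [0,0,0,0,-0.14],
  [0,0,0,0,-0.14],
  [0,0,0,0,-0.14],
  [0,0,0,0,-0.14],
  [0,0,0,0,-0.14],
  [0,0,0,0,-0.14],
])

```text
t: 21.35
ee_pos: [402.2, -429.5, 296.2]
tool_rot: [0.247, 0.745, 0.584, -0.209]
ft_force: [0.5, -0.1, -3.3]
finger_gap: 10.9
gripper_force: 88.7
```

Request:
servo_tool([
  [0,0,0,0,-0.14],
  [0,0,0,0,-0.14],
  [0,0,0,0,0],
])

```text
t: 21.65
ee_pos: [402.2, -429.6, 296.4]
tool_rot: [0.216, 0.657, 0.681, -0.241]
ft_force: [0.4, -0.2, -2.0]
finger_gap: 10.8
gripper_force: 88.7
```

```bash
python3 - <<'E'
from h import *
show();trans([652,-48,180],30)
for c in("side",):
    p,d=eyes.capture(c);cv2.imwrite(f"pics/{c}6.png",p[...,::-1])
    print([(round(r['conf'],2),world(c,r['xyz']).round()) for r in spotter.tip_of(c,"offcut_a_centre")])
E
```

```text
t 21.65 [ 402.2 -429.6  296.4] x [-0.042  0.791 -0.611] y [ 0.999  0.02  -0.043] z [-0.022 -0.612 -0.791] q [-0.496  0.109  1.97  -0.776  0.9   -0.082] F [ 0.4 -0.2 -2. ] gap 10.8 88.7049400806427
16 x [22.6 16.4 -9.2]
[(0.81, array([ 445., -329.,   54.])), (0.61, array([ 626., -203.,    4.]))]
```

Request:
servo_tool([
  [0,15,10,-6,0],
  [0,23,16,-9,0],
  [0,23,16,-9,0],
  [0,23,16,-9,0],
  [0,23,16,-9,0],
  [0,23,16,-9,0],
  [0,23,16,-9,0],
  [0,23,16,-9,0],
])

```text
t: 22.55
ee_pos: [519.9, -245.3, 239.3]
tool_rot: [0.218, 0.66, 0.678, -0.24]
ft_force: [0.1, -0.0, -2.2]
finger_gap: 10.7
gripper_force: 88.7
```

Request:
servo_tool([
  [0,23,17,-9,0],
  [0,23,17,-9,0],
  [0,23,17,-9,0],
  [0,23,17,-9,0],
  [0,23,17,-9,0],
  [0,23,17,-9,0],
  [0,23,17,-9,0],
  [0,12,8,-5,0],
])

```text
t: 23.35
ee_pos: [642.2, -63.8, 181.5]
tool_rot: [0.218, 0.659, 0.679, -0.239]
ft_force: [0.6, -0.6, -2.6]
finger_gap: 10.8
gripper_force: 88.8
```

```bash
python3 - <<'E'
from h import *
show();trans([652,-48,95],25)
for c in("side","top"):
    p,d=eyes.capture(c);cv2.imwrite(f"pics/{c}7.png",p[...,::-1])
    print([(round(r['conf'],2),world(c,r['xyz']).round()) for r in spotter.tip_of(c,"offcut_a_centre")])
E
```

```text
t 23.35 [642.2 -63.8 181.5] x [-0.037  0.79  -0.611] y [ 0.999  0.017 -0.038] z [-0.02  -0.612 -0.79 ] q [ 0.219  0.539  1.636 -0.678  1.241  0.507] F [ 0.6 -0.6 -2.6] gap 10.8 88.79531621932983
4 x [16.3  3.3 14.6]
[(0.96, array([444., -95.,   5.])), (0.71, array([ 445., -326.,   54.])), (0.66, array([ 622., -204.,    5.]))]
[(0.77, array([ 627., -203.,   10.])), (0.67, array([ 449., -325.,   56.])), (0.59, array([452., -85.,  10.]))]
```

View pics/top7.png

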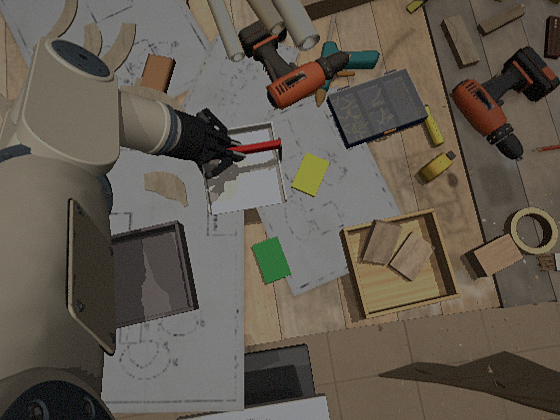

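Both offcuts lie in the crate, at (380,240) and (410,257), and the tray is empty. Next I set the tray down.

Request:
servo_tool([
  [0,16,3,15,0],
  [0,16,3,15,0],
  [0,16,3,15,0],
  [0,12,2,10,0],
  [0,4,1,5,0],
  [0,0,0,0,0],
])

```text
t: 24.15
ee_pos: [648.7, -52.1, 94.8]
tool_rot: [0.217, 0.658, 0.679, -0.241]
ft_force: [-0.2, 0.4, -2.3]
finger_gap: 10.7
gripper_force: 88.8
```

```bash
python3 -c "
from h import *
show();trans([652,-48,89],25)"
```

```text
t 24.15 [648.7 -52.1  94.8] x [-0.039  0.79  -0.612] y [ 0.999  0.018 -0.041] z [-0.022 -0.613 -0.79 ] q [ 0.234  0.662  1.649 -0.706  1.146  0.607] F [-0.2  0.4 -2.3] gap 10.7 88.76150250434875
1 x [6.7 3.6 1.9]
```

Request:
servo_tool([
  [0,1.5,0,2,0],
  [0,1.5,0,2,0],
  [0,0,0,0,0],
], newtons=40)

```text
t: 24.45
ee_pos: [649.2, -51.9, 91.3]
tool_rot: [0.218, 0.658, 0.679, -0.24]
ft_force: [-0.1, -0.9, -2.8]
finger_gap: 10.7
gripper_force: 88.8
```

Request:
servo_tool([
  [0,0.6,0,0.8,0],
  [0,0.6,0,0.8,0],
  [0,0,0,0,0],
])

```text
t: 24.75
ee_pos: [649.0, -51.8, 88.9]
tool_rot: [0.218, 0.658, 0.679, -0.24]
ft_force: [0.1, -0.3, -2.4]
finger_gap: 11.2
gripper_force: 88.8
```

Request:
servo_tool([
  [0,0.6,0,0.8,0],
  [0,0.6,0,0.8,0],
  [0,0,0,0,0],
])

```text
t: 25.05
ee_pos: [648.8, -51.9, 88.5]
tool_rot: [0.218, 0.658, 0.679, -0.241]
ft_force: [-6.2, 3.1, 10.8]
finger_gap: 10.5
gripper_force: 90.6
```

Request:
servo_tool([
  [0,0.6,0,0.8,0],
  [0,0,0,0,0],
])

```text
t: 25.25
ee_pos: [648.6, -52.0, 88.3]
tool_rot: [0.218, 0.658, 0.679, -0.241]
ft_force: [-7.7, 4.7, 16.8]
finger_gap: 11.1
gripper_force: 91.5
```

Request:
servo_tool([
  [20,-0.6,0,-0.8,0],
  [30,0,0,0,0],
  [50,0,0,0,0],
  [75,0,0,0,0],
  [100,0,0,0,0],
  [100,0,0,0,0],
  [100,0,0,0,0],
  [100,0,0,0,0],
])

```text
t: 26.05
ee_pos: [648.9, -51.9, 86.8]
tool_rot: [0.218, 0.658, 0.679, -0.24]
ft_force: [0.6, -0.1, 0.8]
finger_gap: 85.3
gripper_force: 0.0
```

Request:
servo_tool([
  [100,0,0,-10,0],
  [100,0,0,-20,0],
  [100,0,0,-30,0],
  [100,0,0,-40,0],
  [100,0,0,-40,0],
  [100,0,0,-40,0],
  [100,0,0,-40,0],
  [100,0,0,0,0],
])

```text
t: 26.85
ee_pos: [655.5, 86.9, 266.0]
tool_rot: [0.219, 0.659, 0.68, -0.236]
ft_force: [-0.1, 0.6, 0.6]
finger_gap: 85.3
gripper_force: 0.0
```

```bash
python3 - <<'E'
from h import *
show()
I=[]
for c in("side","top"):
    p,d=eyes.capture(c);I.append(p);W=cloud(c,d)
    print(c,[(round(r['conf'],2),world(c,r['xyz']).round()) for r in spotter.tip_of(c,"tray_bar")])
    m=(d>0)&(abs(W[...,0]-398)<80)&(abs(W[...,1]+355)<80);print(np.percentile(W[m][:,2],[5,50,95,99.5]).round())
cv2.imwrite("pics/end.png",cv2.resize(np.vstack([I[0][150:],I[1][100:330]]),None,fx=1.2,fy=1.2)[:600,:,::-1])
E
```

```text
t 26.85 [655.5  86.9 266. ] x [-0.036  0.792 -0.609] y [ 0.999  0.021 -0.032] z [-0.013 -0.61  -0.792] q [ 0.42   0.535  1.432 -0.586  1.504  0.528] F [-0.1  0.6  0.6] gap 85.3 0.0
side [(0.72, array([646., -43.,  99.]))]
[18. 21. 76. 87.]
top [(0.63, array([649., -39., 101.]))]
[18. 22. 76. 87.]
```

View pics/end.png

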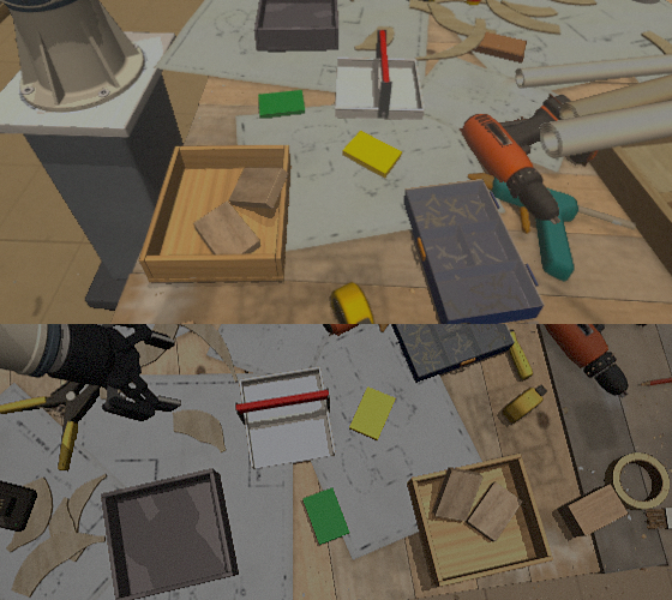

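The empty tray sits level at its original place. Both offcuts are inside the crate at about (240,225) and (258,190), one of them leaning on the inner wall, and the gripper is clear.

```bash
python3 -c "
from rig import env
print(env.close_job())"
```

```text
the job is handed in; nothing more can be done
None
```

The job is handed in: both offcuts were tipped into the wooden crate, one of them leaning against an inner wall with its top edge about 15 mm above the rim, and the empty tray is back on the table at its original place, level, after about 27 s of robot time.

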